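# Take the depth of a casting mould's pour well

### The arm

A 6-joint arm with a two-finger parallel gripper is mounted at the origin on the work surface. World frame = base frame: x ahead of the robot, y to its left, z up, the work surface at z = 0. Lengths are in m, angles in rad, forces in N, time in s.
With the tool pointing down it reaches from about 0.3 to 0.875 m from the base axis. Payload 6.4 kg.
Tool frame: the origin (TCP) lies at the very end of the fingers, on their centre line; the grasp point (between the pads) lies 19 mm behind it; z points along the fingers, y is the direction in which the jaws open and shut (so a half turn about z gives the same grasp; the last joint's range is limited). The gripper opens to 85 mm and grips with 20 to 120 N. Pads are 22 mm wide; open, the fingers measure 114 mm over their backs; the gripper's body (76 mm by 85 mm) begins 54 mm behind the grasp point. The pads swing forward as they close: fully open they stand 13 mm farther back than shut.
Start: joints at [-1.346, 0.181, 1.607, -0, 1.354, -0.206], TCP at [0.24, -0.522, 0.231] pointing down, gripper open.
Joint ranges: [-2.99, 2.99], [-0.89, 2.07], [0.3, 2.58], [-1.14, 4.28], [0, 2.63], [-3.12, 3.12]. Speed limits (rad/s): [2.57, 2.57, 3.01, 3.14, 3.14, 3.14].

### API

Orientations are given as a rotation vector (axis times angle).
In Python, from station import get_state, grab_frame, hand_in gives the robot as it stands.
- The arm moves only by the tool servo_tool, never from a script. Its argument "plan" is a list of rows, each a list of 7 numbers: the shift along the tool's x, y, z in mm, then the turn, a rotation vector about the tool's x, y, z in rad, then the gripper command: -1 is fully open, 1 is shut, values between are in proportion. A call has 1 to 20 rows; each row is the pose to reach, as a shift and turn from the pose commanded when the call began, along the tool's axes at that moment; what a row does not reach only later rows make up. A row lasts 1/10 s, in which the tool goes at most 50 mm and 8.59 degrees, less where a joint would pass 70% of its speed; a pose out of reach is approached as far as the arm can. A call with a gripper value outside its range is refused whole. The fingers move at their own pace and stop on an object; "squeeze" is the grip in N (left out, the last holds). Time passes only in rows, so rows that repeat a pose let the fingers close. It gives the time, the measured TCP pose, the force and the opening at its end, in the units of the state.
- get_state(): the state, without advancing time (a new reading comes with each control period).
- grab_frame(name): name is "scene" or "top"; returns a dict with "frame" (420x560x3 uint8, red, green, blue), "range_z" (420x560 float32, m along the optical axis (not along the pixel's ray), 0 where there is no reading), "fov_y" (degrees; the focal length in pixels is half the picture's height over the tangent of half this angle, whatever the lens; pixels are square), "cx", "cy" (the principal point, pixels), "R" (3x3) and "t" (3): a world point X has camera coordinates R X + t. Camera axes: x right, y down, z forward; pixel columns grow to the right and rows downward; lengths in m; the calibration is good to about 2 mm. A picture is of the moment at which its call begins.
- hand_in(): hands the job in, once; it reports no verdict.
The state is a dict: "time_s": time; "joint_positions": joint angles; "qd": joint speeds; "tau": joint torques, N m; "tcp_pos": TCP position; "tool_rot": TCP orientation; "contact_force": force on the tool from outside, world axes, zero at the start; "moment": the same for the moment, N m; "width": finger opening in m.
Only numpy, scipy, OpenCV 4.12 (cv2) and the standard library are available. Lean on these libraries where they do the work, as an engineer would, in place of code of your own. Each camera call takes 0.05 s, during which the arm holds its last target. There are 200 camera calls.

### The job

Take the depth gauge out of its wooden stand and lower it, upright, into the pour well of the plaster mould with the blue straps until the rod bottoms out, so that the rim pushes its yellow collar up the rod. Hold it down there for two seconds, then let go and leave it standing in the well with the collar resting on the rim. Do not press the gauge on the mould with the orange straps.

Things in the scene. Friction and masses are not known exactly. Their poses are not given: they have to be found in the camera images.
- gauge_handle (a point): Centre of the depth gauge's round wooden handle (25 mm diameter, 50 mm tall), the point to grasp, at any yaw. Below it a 12 mm steel rod with a yellow sliding collar; tip 130 mm below this point, handle top 25 mm above; 120 g. z points up the rod. It starts upright in a dark wooden block 90 x 90 x 40 mm (hole 17 mm wide, 30 mm deep), tip 10 mm above the table.
- collar (a joint): Height (m) of the gauge's yellow collar (disc 56 mm in diameter, 10 mm thick, 6 mm hub on top) on the rod: at 0, the start, its underside is 30 mm above the rod's tip; grows as it is pushed up, at most 0.055. Slides with about 4 N friction and stays where left; about 0.030 with the rod bottomed in the blue mould's well.
- blue_well (a point): Centre of the mouth of the round pour well, level with the top face of the blue-strapped plaster mould; z up. A blind hole 36 mm in diameter, 60 mm deep, flat floor. The mould is a fixed white block 120 x 120 x 80 mm with blue straps round its sides and a blue dot at each top corner.
- mould_orange: A like fixed white plaster mould, 120 x 120 x 80 mm, with orange straps and corner dots and a well of the same width in its top. Origin at the centre of its underside, z up. A bystander.
Things that resemble listed ones, but are neither listed nor needed, are in the scene too. What is shaped like the part that bears blue_well but pink or turquoise is not meant.

How it is judged:
On the way, in this order (a step that is already met when the one before it is completed fails the run):
1. the gauge is lifted clear of its stand in the hand (height (world z) of gauge_handle above 0.19 m and contact force between the fingers and gauge above 0.5 N), for 0.1 s.
2. the rod is bottomed out in the blue mould's well and held there for a second (horizontal distance between gauge_handle and blue_well below 0.025 m and z of gauge_handle in the frame of blue_well below 0.075 m and angle between gauge_handle's own z axis and vertical below 0.2 rad and value of joint collar above 0.024 m and contact force between the fingers and gauge above 0.5 N), for 1 s.
At the end, for the whole second after the job is handed in: The gauge stands released and at rest in the blue mould's well, upright within 11 degrees, its handle within 25 mm of the well's axis, the rod's tip within 5 mm of the well's floor, and the collar left at the rim, reading 0.024 to 0.038 (horizontal distance between gauge_handle and blue_well below 0.025 m and z of gauge_handle in the frame of blue_well below 0.075 m and angle between gauge_handle's own z axis and vertical below 0.2 rad and value of joint collar between 0.024 and 0.038 m and linear speed of gauge below 0.02 m/s and contact force between the fingers and gauge below 0.1 N); the robot touches nothing.
It fails at once if the gauge is pressed on the orange mould (contact force between gauge and mould_orange above 2 N).
It also fails if it takes over 43 s, if anything falls off the work surface, if the arm or the gripper's body presses on something with over 40 N, if the wrist force passes 120 N, or if a joint passes its speed limit or range.

## Working session

There is one attempt and no reset: what is moved stays moved. The work goes in short steps, Python scripts to look and compute and a tool call to move; the robot and the scene stay as the last step left them, time stands still between calls to the robot, and variables do not carry over. Pictures are saved under pics/ and viewed, about 8 in all and at most 12, crops included, and the job is handed in when it is done.

Besides the shell and the picture viewer there is one more tool, called after "Call:" as name([rows], argument=value, ...), one row to a line, values as JSON. servo_tool: Moves the arm, as the interface text tells. Its arguments: {"type":"object","properties":{"plan":{"type":"array"},"squeeze":{"type":"number"}},"required":["plan"]}

```bash
mkdir -p pics; cat > h.py <<'E'
import numpy as np, cv2
from station import get_state, grab_frame, hand_in
def cloud(d):
    z=d["range_z"].astype(float);h,w=z.shape
    f=h/2/np.tan(np.radians(d["fov_y"])/2)
    u,v=np.meshgrid(np.arange(w),np.arange(h))
    P=np.stack([(u-d["cx"])/f*z,(v-d["cy"])/f*z,z],-1)
    return (P-np.array(d["t"]))@np.array(d["R"])
def save(n,im,s=1):
    cv2.imwrite("pics/"+n,cv2.resize(im[:,:,::-1],None,fx=s,fy=s,interpolation=cv2.INTER_CUBIC))
E
python3 - <<'E'
from h import *
print(get_state())
for n in("scene","top"):
    d=grab_frame(n);save(n+"0.png",d["frame"],1.4);np.savez(n+"0.npz",**d)
    R=np.array(d["R"]);print(n,d["fov_y"],d["cx"],d["cy"],-R.T@d["t"],R[2],(d["range_z"]==0).mean())
E
```

```text
{'time_s': 0.0, 'joint_positions': array([-1.34627593e+00,  1.81525214e-01,  1.60801622e+00,  3.32701111e-05,
        1.35378197e+00, -2.06291416e-01]), 'qd': array([ 0.00049338,  0.00061293, -0.00017822,  0.00106593, -0.00058867,
        0.0012535 ]), 'tau': array([-1.77790273e-03, -4.44879842e+01, -3.51341665e+01, -3.63814679e-04,
        8.93039221e-03,  3.28997851e-05]), 'tcp_pos': array([ 0.24003036, -0.52190123,  0.23038907]), 'tool_rot': array([-3.06730098e+00, -6.71115479e-01, -2.62295266e-05]), 'contact_force': array([ 0.23349144, -0.87337757,  0.59894103]), 'moment': array([ 0.01994705, -0.03086734, -0.0128144 ]), 'width': 0.08563685040353687}
scene 51.525423945925105 284.1045104368193 215.17668048208708 [ 0.98028958 -0.52860881  0.80770816] [-0.49779481  0.46068156 -0.73482843] 0.0038945578231292517
top 55.081067874877135 279.07906206622533 215.00432832812749 [ 0.36028832 -0.08145098  1.01058621] [ 0.15100099 -0.01569386 -0.98840903] 0.004060374149659864
```

View pics/scene0.png

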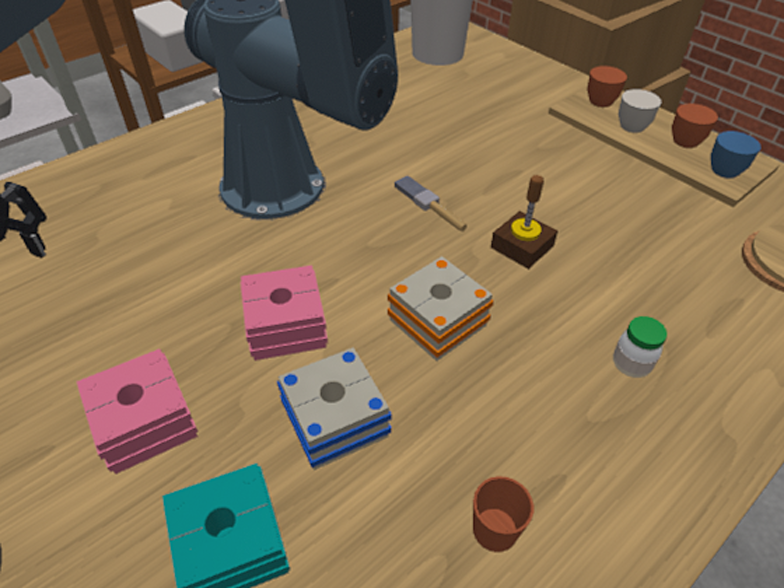

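View pics/top0.png

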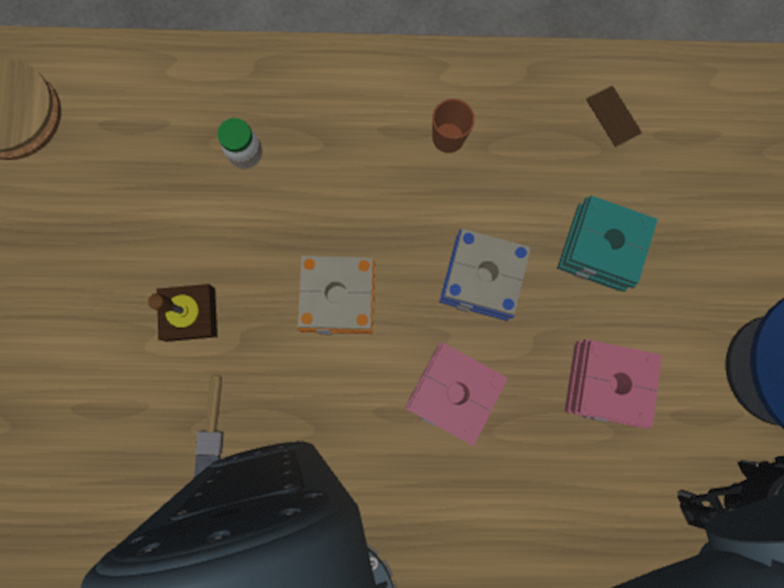

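The scene view (shown at 1.4x) has five moulds: pink at (281,297) and (130,395), turquoise (220,522), orange (441,292) and blue (333,392). In the top view the blue mould is at (487,272). The gauge is at scene (532,205), with its handle at top (157,301). Only the white block with blue dots and straps fits the description. I'll measure it and crop to confirm.

```bash
python3 - <<'E'
from h import *
out=[]
for n in("scene","top"):
    d=np.load(n+"0.npz");P=cloud(d);hsv=cv2.cvtColor(d["frame"],cv2.COLOR_RGB2HSV)
    X,Y,Z=P[...,0],P[...,1],P[...,2]
    H,S,V=cv2.split(hsv)
    m=((H>105)&(H<130)&(S>150)&(Z>.07)&(Z<.09)&(X>.3)&(X<.8)).astype(np.uint8)
    k,l,st,c=cv2.connectedComponentsWithStats(m)
    D=[np.median(P[l==i],0) for i in range(1,k) if st[i,4]>15]
    print(n,"dots",np.round(D,4),"mean",np.mean(D,0).round(4))
    cen=np.mean(D,0)
    fm=(abs(Z-.08)<.006)&(np.hypot(X-cen[0],Y-cen[1])<.09)
    print("top face mean z",np.median(Z[fm]))
    ho=(Z<.07)&(np.hypot(X-cen[0],Y-cen[1])<.03);print("well low pts",P[ho].min(0).round(3) if ho.any() else 0)
    # well by contour of dark in face: rim points on face
    g=(Z>.1)&(Z<.175)&(X>.2)&(X<.7)&(Y>.05)&(Y<.4)
    k,l,st,c=cv2.connectedComponentsWithStats(g.astype(np.uint8))
    for i in range(1,k):
        if st[i,4]>15: Q=P[l==i];print("tall",st[i],Q.mean(0).round(4),Q.min(0).round(3),Q.max(0).round(3)); T=Q[Q[:,2]>Q[:,2].max()-.005];print("  top",T.mean(0).round(4))
    # collar
    cm=(H>22)&(H<34)&(S>180)&(V>100)&(Z>.02)&(Z<.1)
    k,l,st,c=cv2.connectedComponentsWithStats(cm.astype(np.uint8));i=1+st[1:,4].argmax()
    cnt=P[l==i];print("collar",st[i],((cnt.max(0)+cnt.min(0))/2).round(4),np.ptp(cnt,axis=0).round(3))
    w=d["frame"][:,:];r=(slice(235,345),slice(190,290)) if n=="scene" else (slice(155,235),slice(305,385))
    out.append(cv2.resize(w[r],(390,390),interpolation=cv2.INTER_CUBIC))
save("crop.png",np.hstack(out))
E
```

```text
scene dots [[ 0.5219 -0.2039  0.081 ]
 [ 0.5001 -0.293   0.0806]
 [ 0.6119 -0.2271  0.0806]
 [ 0.5882 -0.3161  0.0807]] mean [ 0.5556 -0.26    0.0807]
top face mean z 0.08006265170384103
well low pts [ 0.537 -0.273  0.026]
tall [376 125  13  25 206] [0.4893 0.2544 0.1426] [0.475 0.244 0.101] [0.499 0.27  0.167]
  top [0.4859 0.2585 0.1643]
collar [365 156  22  16 239] [0.4804 0.2659 0.0533] [0.063 0.071 0.031]
top dots [[ 0.6128 -0.2256  0.0817]
 [ 0.5902 -0.316   0.0806]
 [ 0.5233 -0.2035  0.081 ]
 [ 0.5007 -0.2926  0.0805]] mean [ 0.5567 -0.2594  0.0809]
top face mean z 0.07985699606366395
well low pts [ 0.55  -0.279  0.014]
tall [106 210  19  14 186] [0.4833 0.2556 0.1534] [0.472 0.248 0.102] [0.497 0.271 0.168]
  top [0.4848 0.2591 0.1648]
collar [118 211  24  23 318] [0.4859 0.2623 0.0497] [0.055 0.059 0.022]
```

View pics/crop.png

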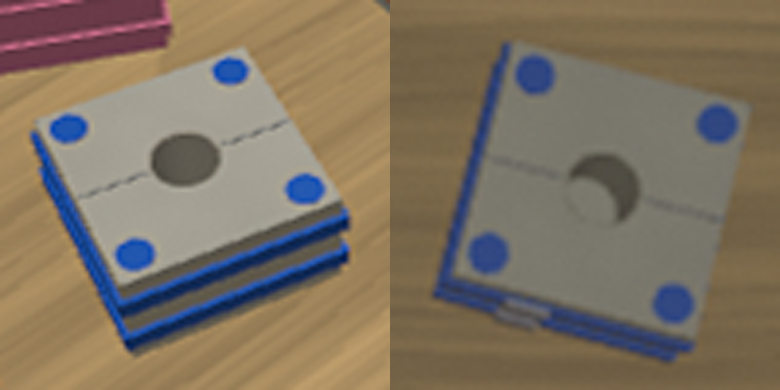

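Blue mould confirmed, with its well midway between the four dots. The well is at (0.556,-0.260,0.080), and the dot square's side of about 93 mm fits a 120 mm block. The gauge handle is at (0.485,0.259), with its top at 0.165 as expected. Next I move above the gauge at the same height.

Call:
servo_tool([
  [549,-607,0,0,0,0,-1],
  [549,-607,0,0,0,0,-1],
  [549,-607,0,0,0,0,-1],
  [549,-607,0,0,0,0,-1],
  [549,-607,0,0,0,0,-1],
  [549,-607,0,0,0,0,-1],
  [549,-607,0,0,0,0,-1],
  [549,-607,0,0,0,0,-1],
  [549,-607,0,0,0,0,-1],
  [549,-607,0,0,0,0,-1],
  [549,-607,0,0,0,0,-1],
  [549,-607,0,0,0,0,-1],
  [549,-607,0,0,0,0,-1],
  [549,-607,0,0,0,0,-1],
  [549,-607,0,0,0,0,-1],
  [549,-607,0,0,0,0,-1],
  [549,-607,0,0,0,0,-1],
  [549,-607,0,0,0,0,-1],
  [549,-607,0,0,0,0,-1],
  [549,-607,0,0,0,0,-1],
], squeeze=40)

```text
time_s: 2.1
tcp_pos: [0.4851, 0.2572, 0.231]
tool_rot: [3.069, 0.67, -0.001]
contact_force: [-0.4, 0.4, -0.7]
width: 0.0856
```

```bash
python3 - <<'E'
from h import *
s=get_state();print(s["tcp_pos"],s["tool_rot"],s["joint_positions"],s["time_s"])
d=grab_frame("scene");save("s1.png",d["frame"][60:270,260:480],2.7)
P=cloud(d);X,Y,Z=P[...,0],P[...,1],P[...,2]
g=(Z>.11)&(Z<.172)&(np.hypot(X-.485,Y-.259)<.03)
print(P[g].mean(0),g.sum())
E
```

```text
[0.48513599 0.25721724 0.23100736] [ 3.06890117e+00  6.69939201e-01 -1.31761531e-03] [ 2.71520914e-01  1.24106456e-01  1.67208230e+00 -3.79975848e-04
  1.34626517e+00  1.41254678e+00] 2.1
[0.48916108 0.25451483 0.14509485] 189
```

View pics/s1.png

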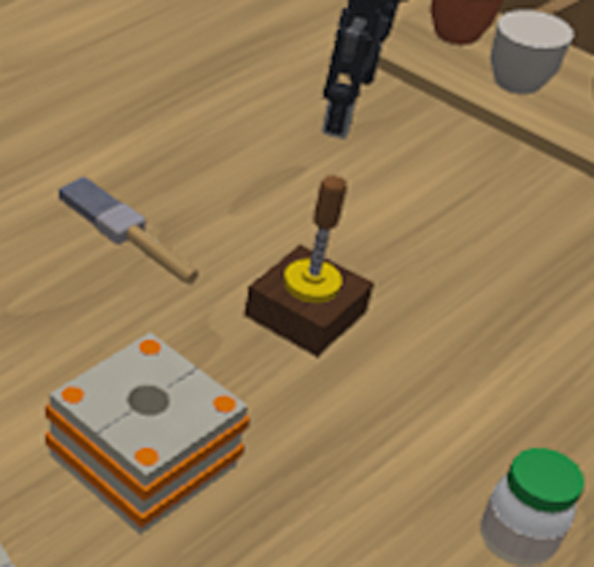

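The gauge stands upright at crop (325,200), directly under the gripper. Now I descend and grip.

Call:
servo_tool([
  [1,-1.5,35,0,0,0,-1],
  [1,-1.5,70,0,0,0,-1],
  [1,-1.5,95,0,0,0,-1],
  [1,-1.5,110,0,0,0,-1],
  [1,-1.5,110,0,0,0,-1],
  [1,-1.5,110,0,0,0,0],
  [1,-1.5,110,0,0,0,1],
  [1,-1.5,110,0,0,0,1],
  [1,-1.5,110,0,0,0,1],
  [1,-1.5,110,0,0,0,1],
  [1,-1.5,110,0,0,0,1],
  [1,-1.5,110,0,0,0,1],
  [1,-1.5,110,0,0,0,1],
  [1,-1.5,110,0,0,0,1],
  [1,-1.5,110,0,0,0,1],
], squeeze=50)

```text
time_s: 3.65
tcp_pos: [0.4864, 0.2603, 0.1221]
tool_rot: [-3.069, -0.672, -0.002]
contact_force: [-1.0, -0.4, 5.5]
width: 0.0239
```

Call:
servo_tool([
  [0,0,-15,0,0,0,1],
  [0,0,-35,0,0,0,1],
  [0,0,-60,0,0,0,1],
  [0,0,-90,0,0,0,1],
  [0,0,-120,0,0,0,1],
  [0,0,-135,0,0,0,1],
  [0,0,-135,0,0,0,1],
  [0,0,-135,0,0,0,1],
])

```text
time_s: 4.45
tcp_pos: [0.4852, 0.2599, 0.2553]
tool_rot: [3.069, 0.671, -0.002]
contact_force: [-0.3, -0.0, -1.9]
width: 0.0239
```

```bash
python3 - <<'E'
from h import *
s=get_state();print(s["tcp_pos"],s["width"],s["contact_force"])
d=grab_frame("scene");save("s2.png",d["frame"][20:230,260:480],2.7)
E
```

```text
[0.48520925 0.25992697 0.25528346] 0.02390054309990964 [-0.29411239 -0.04937635 -1.88812581]
```

View pics/s2.png

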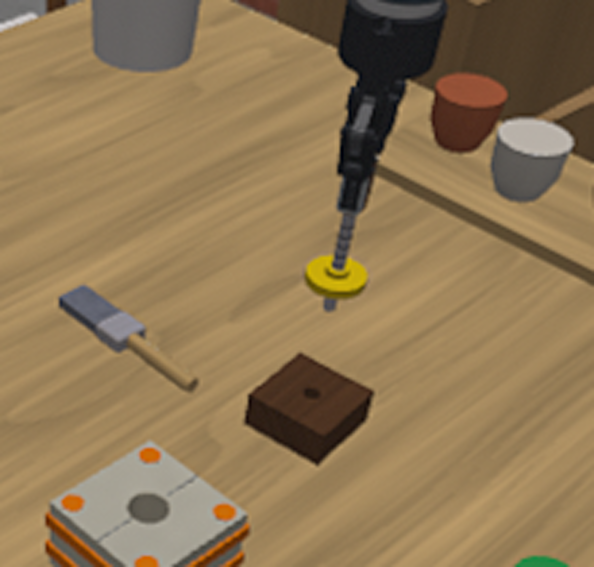

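The gauge is in hand and hangs in line with the fingers: rod tip at crop (330,305), collar at (337,275). The stand is empty. Now I carry it above the blue well.

Call:
servo_tool([
  [-5,15,0,0,0,0,1],
  [-12,40,0,0,0,0,1],
  [-23,75,0,0,0,0,1],
  [-34,110,0,0,0,0,1],
  [-46,150,0,0,0,0,1],
  [-58,190,0,0,0,0,1],
  [-70,230,0,0,0,0,1],
  [-82,270,0,0,0,0,1],
  [-94,310,0,0,0,0,1],
  [-106,350,0,0,0,0,1],
  [-118,390,0,0,0,0,1],
  [-129,425,0,0,0,0,1],
  [-138,455,0,0,0,0,1],
  [-146,480,0,0,0,0,1],
  [-151,495,0,0,0,0,1],
  [-152,502,0,0,0,0,1],
  [-152,502,0,0,0,0,1],
  [-152,502,0,0,0,0,1],
  [-152,502,0,0,0,0,1],
])

```text
time_s: 6.4
tcp_pos: [0.5574, -0.2582, 0.2563]
tool_rot: [-3.068, -0.674, -0.0]
contact_force: [0.1, -0.7, -1.6]
width: 0.0241
```

```bash
python3 - <<'E'
from h import *
s=get_state();print(s["tcp_pos"],s["tool_rot"],s["width"])
o=[]
for n in("scene","top"):
    d=grab_frame(n);P=cloud(d);H,S,V=cv2.split(cv2.cvtColor(d["frame"],cv2.COLOR_RGB2HSV));X,Y,Z=P[...,0],P[...,1],P[...,2]
    R=np.hypot(X-.556,Y+.26)<.07
    c=R&(H>22)&(H<34)&(S>150)&(Z>.11)&(Z<.22);Q=P[c]
    print(n,"collar",c.sum(),((Q.max(0)+Q.min(0))/2).round(4) if c.any() else 0, Q.min(0) if c.any() else 0,Q.max(0) if c.any() else 0)
    t=R&(Z>.10)&(Z<.23)&(np.hypot(X-.556,Y+.26)<.022)&~c
    for lo in(.115,.14,.16,.18,.2,.22):
        q=t&(Z>lo)&(Z<lo+.02);print(lo,q.sum(),P[q].mean(0).round(4) if q.any() else 0)
    v,u=np.argwhere(R&(Z>.05)).mean(0).astype(int)
    o.append(cv2.resize(d["frame"][max(v-80,0):max(v-80,0)+140,u-70:u+70],(390,390),interpolation=cv2.INTER_CUBIC))
save("s3.png",np.hstack(o))
E
```

```text
[ 0.55737978 -0.25820233  0.25633619] [-3.06814268e+00 -6.73577448e-01 -2.83816405e-05] 0.024105199652802053
scene collar 554 [ 0.5573 -0.2586  0.1958] [ 0.52991308 -0.28611278  0.17628515] [ 0.58476434 -0.23108887  0.21529159]
0.115 0 0
0.14 1 [ 0.5615 -0.2616  0.1455]
0.16 0 0
0.18 19 [ 0.5589 -0.2614  0.1955]
0.2 42 [ 0.5606 -0.2611  0.2103]
0.22 29 [ 0.5609 -0.2606  0.2253]
top collar 0 0 0 0
0.115 0 0
0.14 0 0
0.16 0 0
0.18 0 0
0.2 0 0
0.22 0 0
```

View pics/s3.png

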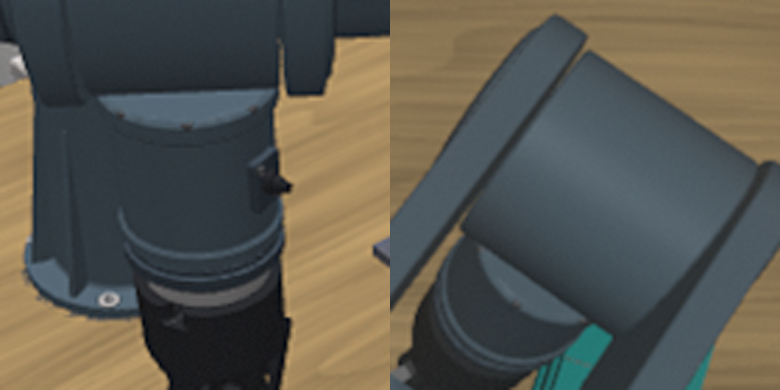

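The collar centre (0.557,-0.259) lies under the TCP, so the rod is straight, and it is 2 mm off the well axis. The collar's underside at 0.176 puts the tip at about 0.146. (The crops were filled by the arm and add nothing.) I correct by 2 mm and lower it.

Call:
servo_tool([
  [-2,1,10,0,0,0,1],
  [-2,1,30,0,0,0,1],
  [-2,1,50,0,0,0,1],
  [-2,1,70,0,0,0,1],
  [-2,1,82,0,0,0,1],
  [-2,1,90,0,0,0,1],
  [-2,1,95,0,0,0,1],
  [-2,1,99,0,0,0,1],
  [-2,1,103,0,0,0,1],
  [-2,1,107,0,0,0,1],
  [-2,1,110,0,0,0,1],
  [-2,1,110,0,0,0,1],
])

```text
time_s: 7.7
tcp_pos: [0.5561, -0.2614, 0.1461]
tool_rot: [3.069, 0.671, 0.001]
contact_force: [-0.7, -0.1, -0.8]
width: 0.024
```

Call:
servo_tool([
  [0,0,3,0,0,0,1],
  [0,0,6,0,0,0,1],
  [0,0,9,0,0,0,1],
  [0,0,11,0,0,0,1],
  [0,0,12,0,0,0,1],
  [0,0,13,0,0,0,1],
  [0,0,13,0,0,0,1],
])

```text
time_s: 8.4
tcp_pos: [0.556, -0.2614, 0.1332]
tool_rot: [3.069, 0.671, 0.0]
contact_force: [0.1, 0.4, 2.0]
width: 0.0235
```

```bash
python3 - <<'E'
from h import *
s=get_state();print(s["tcp_pos"],s["tool_rot"],s["width"],s["contact_force"])
d=grab_frame("scene");P=cloud(d);H,S,V=cv2.split(cv2.cvtColor(d["frame"],cv2.COLOR_RGB2HSV));X,Y,Z=P[...,0],P[...,1],P[...,2]
c=(np.hypot(X-.556,Y+.26)<.05)&(H>22)&(H<34)&(S>150)&(Z>.07)&(Z<.22);Q=P[c]
print(c.sum(),((Q.max(0)+Q.min(0))/2).round(4),Q.min(0),Q.max(0),np.percentile(Q[:,2],[5,50,95]))
v,u=np.argwhere(c).mean(0).astype(int);save("s4.png",d["frame"][v-70:v+70,u-70:u+70],4)
E
```

```text
[ 0.55601685 -0.26135272  0.1332415 ] [3.06876194e+00 6.71348327e-01 3.82547254e-04] 0.02346962524297592 [0.10411814 0.41052642 2.0362487 ]
455 [ 0.5543 -0.2627  0.1128] [ 0.52449054 -0.28982634  0.07976316] [ 0.58401014 -0.23559512  0.14591907] [0.08712575 0.09037575 0.09728614]
```

View pics/s4.png

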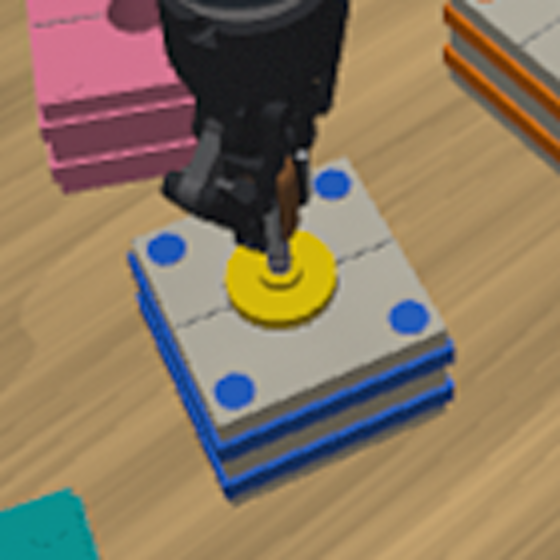

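The collar sits flat on the blue mould's rim (crop (280,275), top face z 0.090). I continue gently until the rod bottoms.

Call:
servo_tool([
  [0,0,1,0,0,0,1],
  [0,0,2,0,0,0,1],
  [0,0,2,0,0,0,1],
])

```text
time_s: 8.75
tcp_pos: [0.5562, -0.2614, 0.1321]
tool_rot: [3.068, 0.671, 0.001]
contact_force: [0.1, 1.4, 7.0]
width: 0.0237
```

Call:
servo_tool([
  [0,0,1,0,0,0,1],
  [0,0,1,0,0,0,1],
])

```text
time_s: 8.95
tcp_pos: [0.5564, -0.2615, 0.1321]
tool_rot: [3.068, 0.671, 0.002]
contact_force: [-1.6, 2.2, 11.3]
width: 0.0235
```

Call:
servo_tool([
  [0,0,1,0,0,0,1],
  [0,0,1,0,0,0,1],
])

```text
time_s: 9.15
tcp_pos: [0.5567, -0.2616, 0.132]
tool_rot: [3.068, 0.671, 0.003]
contact_force: [-2.9, 3.2, 16.7]
width: 0.0237
```

The force rises from 7 to 17 N with no further travel (TCP z 0.132, expected 0.131), so the rod is bottomed. I hold for over 2 s.

Call:
servo_tool([
  [0,0,0,0,0,0,1],
  [0,0,0,0,0,0,1],
  [0,0,0,0,0,0,1],
  [0,0,0,0,0,0,1],
  [0,0,0,0,0,0,1],
  [0,0,0,0,0,0,1],
  [0,0,0,0,0,0,1],
  [0,0,0,0,0,0,1],
  [0,0,0,0,0,0,1],
  [0,0,0,0,0,0,1],
  [0,0,0,0,0,0,1],
  [0,0,0,0,0,0,1],
  [0,0,0,0,0,0,1],
  [0,0,0,0,0,0,1],
  [0,0,0,0,0,0,1],
  [0,0,0,0,0,0,1],
  [0,0,0,0,0,0,1],
  [0,0,0,0,0,0,1],
  [0,0,0,0,0,0,1],
  [0,0,0,0,0,0,1],
])

```text
time_s: 11.15
tcp_pos: [0.5567, -0.2616, 0.1321]
tool_rot: [3.067, 0.671, 0.003]
contact_force: [-2.6, 2.6, 16.2]
width: 0.024
```

Call:
servo_tool([
  [0,0,0,0,0,0,1],
  [0,0,0,0,0,0,1],
  [0,0,0,0,0,0,1],
  [0,0,-1,0,0,0,1],
  [0,0,-2,0,0,0,1],
  [0,0,-2,0,0,0,1],
])

```text
time_s: 11.75
tcp_pos: [0.5562, -0.2615, 0.1321]
tool_rot: [3.068, 0.671, 0.001]
contact_force: [-0.8, 0.4, 6.2]
width: 0.0237
```

Call:
servo_tool([
  [0,0,0,0,0,0,0.3],
  [0,0,0,0,0,0,0],
  [0,0,0,0,0,0,-0.5],
  [0,0,0,0,0,0,-1],
  [0,0,0,0,0,0,-1],
  [0,0,0,0,0,0,-1],
  [0,0,0,0,0,0,-1],
  [0,0,0,0,0,0,-1],
  [0,0,0,0,0,0,-1],
  [0,0,0,0,0,0,-1],
  [0,0,-10,0,0,0,-1],
  [0,0,-30,0,0,0,-1],
  [0,0,-60,0,0,0,-1],
  [0,0,-90,0,0,0,-1],
  [0,0,-110,0,0,0,-1],
  [0,0,-120,0,0,0,-1],
  [0,0,-120,0,0,0,-1],
  [0,0,-120,0,0,0,-1],
])

```text
time_s: 13.55
tcp_pos: [0.5555, -0.261, 0.2504]
tool_rot: [-3.068, -0.671, 0.001]
contact_force: [0.3, 0.6, -0.6]
width: 0.0853
```

```bash
python3 - <<'E'
from h import *
s=get_state();print(s["tcp_pos"],s["width"],s["contact_force"])
d=grab_frame("scene");P=cloud(d);H,S,V=cv2.split(cv2.cvtColor(d["frame"],cv2.COLOR_RGB2HSV));X,Y,Z=P[...,0],P[...,1],P[...,2]
N=np.hypot(X-.556,Y+.26)<.05
c=N&(H>22)&(H<34)&(S>150)&(Z>.07)&(Z<.12);Q=P[c]
print(((Q.max(0)+Q.min(0))/2).round(4),np.percentile(Q[:,2],[5,50,95]))
for lo,hi in((.1,.12),(.128,.15),(.15,.171),(.17,.19)):
    q=N&(Z>lo)&(Z<hi)&~c;print(lo,q.sum(),P[q].mean(0).round(4) if q.any() else 0,P[q].max(0).round(4) if q.any() else 0)
v,u=np.argwhere(c).mean(0).astype(int);save("s5.png",d["frame"][v-90:v+50,u-70:u+70],4)
E
```

```text
[ 0.55549003 -0.26098664  0.25042682] 0.08525428594464482 [ 0.25080673  0.58984147 -0.60487038]
[ 0.5526 -0.262   0.0961] [0.08749701 0.09036529 0.09675744]
0.1 31 [ 0.5593 -0.2646  0.109 ] [ 0.5622 -0.2591  0.1185]
0.128 75 [ 0.5634 -0.2672  0.1406] [ 0.5684 -0.2547  0.1499]
0.15 96 [ 0.5635 -0.2666  0.1608] [ 0.5687 -0.25    0.171 ]
0.17 113 [ 0.5578 -0.2634  0.1742] [ 0.568  -0.252   0.1774]
```

View pics/s5.png

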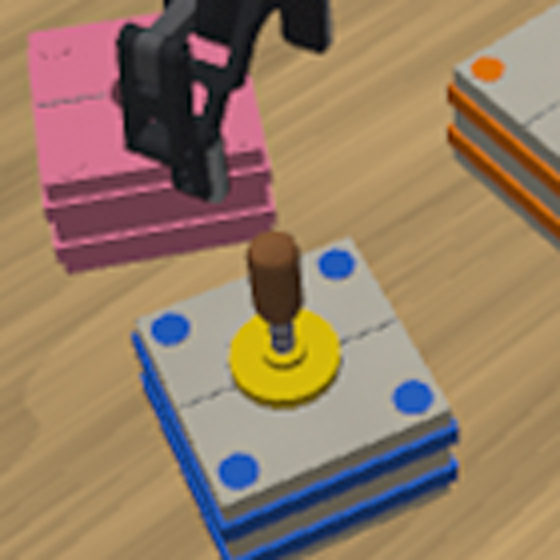

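The gauge stands upright in the blue well (handle at crop (275,275)). The handle top is at about 0.175 as expected, the collar lies on the rim (top 0.090), and the gripper is clear.

```bash
python3 -c "
from station import *
print(hand_in())"
```

```text
the job is handed in; nothing more can be done
None
```

I took the gauge from its stand and lowered it upright into the blue-strapped mould's well. I held it down for just over 2 s, released it, and handed in at about 13.6 s of the 43 s allowed. `hand_in()` gives no verdict, so success rests on my own checks.

- **Bottoming:** the force rose to about 17 N with no further travel. The TCP stopped at z 0.132, against 0.131 expected.
- **After release:**
  - The handle top was at about 0.175, as it should be with the tip on the floor.
  - Handle, rod and collar were within a few mm of the well's axis.
  - The collar lay flat on the rim with its top at 0.090, which implies a reading of about 0.030.
  - The gripper was open and about 75 mm above the handle.
- **Bystanders:** the gauge crossed the scene with its tip about 0.145 m up, well clear of the orange mould.
- **Checks that fell short:** the top camera was blocked by the arm over the well, so the last checks rest on the scene camera alone. I inferred the collar reading from its height and did not measure it directly. No check disagreed.

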